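# Fit a patch strip under the lip of a floor panel and hold it for tacking

### The arm

A 7-joint arm with a two-finger parallel gripper is mounted at the origin on the work surface. World frame = base frame: x ahead of the robot, y to its left, z up, the work surface at z = 0. Lengths are in m, angles in rad, forces in N, time in s.
With the tool pointing down it reaches from about 0.4 to 0.85 m from the base axis. Payload 10.4 kg.
Tool frame: the origin (TCP) lies at the centre of the arm's flange, where the gripper is bolted on; the fingertips stand 173 mm ahead of it and the grasp point (between the pads) lies 155 mm ahead of it; z points along the fingers, y is the line along which they close (so a half turn about z gives the same grasp; the last joint's range is limited). The gripper opens to 85 mm and grips with 20 to 120 N. Pads are 22 mm wide; open, the fingers measure 114 mm over their backs; the gripper's body (76 mm by 85 mm) begins 54 mm behind the grasp point. The pads swing forward as they close: fully open they stand 13 mm farther back than shut.
Start: joints at [-0.023, 0.332, -0.065, 1.46, 0.022, 1.35, -0.088], TCP at [0.625, 0, 0.405] pointing down, gripper open.
Joint ranges: [-2.6, 2.6], [-0.5, 2.12], [-1.47, 1.34], [0.16, 2.42], [-1.27, 4.41], [0.06, 2.06], [-2.6, 2.6]. Speed limits (rad/s): [2.22, 2.22, 2.79, 2.79, 3.14, 3.14, 3.14].

### API

Orientations are given as a unit quaternion [x, y, z, w].
In Python, from workcell import manip, viewer, finder gives the robot as it stands.
- The arm moves only by the tool arm_command, never from a script. Its argument "plan" is a list of rows, each an object with "dp": the shift along the tool's x, y, z in mm, a list of three; "spin": the turn about the tool's z in rad. A call has 1 to 5 rows; each row shifts and turns the commanded pose from where the row before left it, along the tool's axes as they then stand; what a row does not reach is not made up. A row lasts 1/10 s, in which the tool goes at most 50 mm and 8.59 degrees, less where a joint would pass 70% of its speed; a pose out of reach is approached as far as the arm can. A call is refused whole if a number of a shift passes 50 or a number of a turn 0.15, either way. A call with a gripper value outside its range is refused whole. "grip" is the closure, from -1 (fully open) to 1 (shut), set as the call begins (left out, the last holds). The fingers move at their own pace and stop on an object; "newtons" is the grip in N (left out, the last holds). Time passes only in rows, so rows that do not move let the fingers close. It gives the time, the measured TCP pose, the force, the opening and the grip force at its end, in the units of the state.
- manip.get_obs(): the state, without advancing time (a new reading comes with each control period).
- viewer.camera(name): name is "scene" or "side" or "wrist"; returns the picture (420x560x3 uint8, blue, green, red); there is no depth.
- viewer.camera_params(name): a dict with "vertical_fov" (degrees; the focal length in pixels is half the picture's height over the tangent of half this angle, whatever the lens; pixels are square), "cx", "cy" (the principal point, pixels), "k1" (the pictures are not rectified: a ray, as slopes to the right and down, at radius r is drawn at 1 + k1 r^2 times it, then the intrinsics apply), "R" (3x3) and "t" (3): a world point X has camera coordinates R X + t; the wrist camera has in their place "T_tool_cam" (4x4, takes a point from camera to tool coordinates, whose origin is the TCP and whose axes are the flange's). Camera axes: x right, y down, z forward; pixel columns grow to the right and rows downward; lengths in m; the calibration is good to about 2 mm. A picture is of the moment at which its call begins: read the wrist's pose just before it. camera_params takes no time and is no camera call.
- manip.hand_in(): hands the job in; it is judged then, once.
Trained networks look in the newest picture that a camera, given by its name, has taken for a name from the list of things; names that differ only in an ending like _2 or _b are one class to them, and where a whole thing is asked for, a point or a joint stands for the part that bears it (a point fixed in the world has none). Each returns a list of dicts, best first, with "score" (0 to 1); they miss things now and then, are a little off and sometimes report something else, mostly with a low value. They report only what shows in the picture. A call takes as long as a camera call. They do not tell look-alikes from the thing itself.
- finder.find_in(camera, thing): "position" ([x, y, z] in m, in world coordinates, good to about 4 mm: the middle of the surface that is visible of it).
The state is a dict: "clock": time; "joint_pos": joint angles; "joint_velocities": joint speeds; "tau": joint torques, N m; "position": TCP position; "ee_rot": TCP orientation; "ft_force": force on the tool from outside, world axes, zero at the start; "torque": the same for the moment, N m; "grip_width": opening from 0.0 (shut) to 1.0 (fully open); "grasp_force": force on a finger pad.
Only numpy, scipy, OpenCV 4.12 (cv2) and the standard library are available. Lean on these libraries where they do the work, as an engineer would, in place of code of your own. Each camera call takes 0.05 s, during which the arm holds its last target. There are 200 camera calls.

### The job

Sweep the loose steel chips off the fit-up plate with the scraper block and set the block back down on the bench. Then slide the wide flat flange of the ribbed patch strip under the raised lip of the clamped panel, all the way home against the step and with the ends flush, without prying the lip up. Finish with the robot still holding the strip pressed firmly down flat on the plate, ready for tack welding; keep fingers and strip off the sharp chips and leave the air grinder and the socket where they are.

Things in the scene. Friction and masses are not known exactly. Their poses are not given: they have to be found in the camera images.
- plate: Fixed bare-steel fit-up plate on the bench, 300 x 200 mm, 20 mm thick: top at z = 0.020, level. Origin at bench level directly below the middle of the lip's front edge. x points from its open front to the lip and clamp bar (roughly away from the robot), y along the lip, z up. It spans x -140 to +160 and y -100 to +100 mm; the chips lie, and the strip goes, on the open part in front of the lip.
- panel: Grey sheet-steel panel on the plate, 180 mm wide (y -90 to +90 mm), clamped by a bar at x 101 to 125 mm (bolts 25 mm tall). Axes as the plate's, origin on the plate's top below the middle of the lip's front edge. Its free edge is stepped up into a lip: x 0 to 20 mm, underside 5.5 and top 8.5 mm above the plate. The step, where the strip's edge stops, is at x = +20 mm; behind it the sheet is flat.
- lip (a joint): How far the panel's free part, lip and all, is bent up (rad) about a line at panel x = 100 mm on the plate's top: 0 lying down, as it should; 0.01 rad is 1 mm at the lip's edge. It springs back: lifting the edge takes about 5 N to start and about 1.5 N more per mm.
- lip_mid (a point): Middle of the lip's front edge, on its underside: 5.5 mm above the plate's top.
- strip: Patch strip of grey 3 mm sheet, 180 mm long (y), 100 mm across (x), 0.42 kg, flat on the bench beside the plate. Along it runs a hollow rib, x -12 to +12 mm, 32 mm tall over the underside: grip across it. The wide flat flange (x 12 to 72 mm) goes under the lip, edge x = +72 mm first; a narrow one spans x -12 to -28 mm. Origin on the underside below the rib's middle; z up.
- strip_rib (a point): Centre of the strip's rib, half-way up: 16 mm above the strip's underside, axes as the strip's.
- edge_left (a point): Corner of the tuck edge on the strip's +y end, on the underside (strip x = +72, y = +90 mm).
- edge_right (a point): Corner of the tuck edge on the strip's -y end, on the underside (strip x = +72, y = -90 mm).
- block_mid (a point): Centre, half-way up, of the scraper block standing on the bench: hardwood on a steel sole, 84 mm long (its x; wood 76), 36 mm thick at the sole (its y; wood 32, grip it across this), 54 mm tall, sole 8 mm thick, 0.2 kg. Its long faces, facing y, do the sweeping.
- chip1_mid (a point): Centre of a loose steel cut-off chip, 21 x 13 mm, 8 mm thick, 14 g; all four lie on the plate, 15 to 80 mm in front of the lip's edge, within 75 mm of its middle. Too thick to go under the lip.
- chip2_mid (a point): Centre of a loose steel cut-off chip, 18 x 13 mm, 8 mm thick, 14 g; all four lie on the plate, 15 to 80 mm in front of the lip's edge, within 75 mm of its middle. Too thick to go under the lip.
- chip3_mid (a point): Centre of a loose steel cut-off chip, 20 x 13 mm, 8 mm thick, 14 g; all four lie on the plate, 15 to 80 mm in front of the lip's edge, within 75 mm of its middle. Too thick to go under the lip.
- chip4_mid (a point): Centre of a loose steel cut-off chip, 17 x 13 mm, 8 mm thick, 14 g; all four lie on the plate, 15 to 80 mm in front of the lip's edge, within 75 mm of its middle. Too thick to go under the lip.
- grinder_mid (a point): Bystander: body centre, 21 mm up, of an air die grinder lying on the bench at the left beyond the work, 225 mm long along its x (78 mm behind to 147 mm ahead), 42 mm thick with a lever to 48 mm.
- socket_mid (a point): Bystander: centre, half-way up, of a steel socket standing on the bench between the robot and the plate, 32 mm across, 38 mm tall.
Mind the look-alikes: they are no part of the job. What is shaped like the strip but red is not meant. Of the things that look like the part that bears block_mid, the larger one is meant.

How it is judged:
By the outcome, as a careful person would: the job done as asked, in the order asked, and still so for the second after the job is handed in, while the arm keeps its last pose, push and grip.
It also fails if it takes over 66 s, if anything falls off the work surface, if the arm or the gripper's body presses on something with over 40 N, if the wrist force passes 120 N, or if a joint passes its speed limit or range.

## Working session

There is one attempt and no reset: what is moved stays moved. The work goes in short steps, Python scripts to look and compute and a tool call to move; the robot and the scene stay as the last step left them, time stands still between calls to the robot, and variables do not carry over. Pictures are saved under pics/ and viewed, at most 10 in all, crops included, and the job is handed in when it is done.

Besides the shell and the picture viewer there is one more tool, called after "Call:" in YAML: its name, and indented under it one key for each argument. arm_command: Moves the arm, as the interface text tells. Its arguments: {"type":"object","properties":{"plan":{"type":"array","items":{"type":"object","properties":{"dp":{"type":"array","items":{"type":"number"}},"spin":{"type":"number"}}}},"grip":{"type":"number"},"newtons":{"type":"number"}},"required":["plan"]}

```bash
mkdir -p pics; cat > h.py <<'E'
import numpy as np, cv2
from workcell import manip, viewer, finder
from scipy.spatial.transform import Rotation as Ro
def cam(n):
    o=manip.get_obs(); im=viewer.camera(n); p=viewer.camera_params(n)
    if 'R' in p: R=np.array(p['R']); t=np.array(p['t'])
    else:
        T=np.eye(4); T[:3,:3]=Ro.from_quat(o['ee_rot']).as_matrix(); T[:3,3]=o['position']
        M=np.linalg.inv(T@np.array(p['T_tool_cam'])); R=M[:3,:3]; t=M[:3,3]
    f=im.shape[0]/2/np.tan(np.radians(p['vertical_fov'])/2)
    return im,(R,t,f,p['cx'],p['cy'],p['k1'])
def proj(X,c):
    R,t,f,cx,cy,k=c; q=np.atleast_2d(X)@R.T+t; s=q[:,:2]/q[:,2:]
    s=s*(1+k*(s**2).sum(1,keepdims=True)); return s*f+[cx,cy]
def unproj(uv,z,c):
    R,t,f,cx,cy,k=c; d=(np.atleast_2d(uv)-[cx,cy])/f; s=d.copy()
    for _ in range(30): s=d/(1+k*(s**2).sum(1,keepdims=True))
    r=np.c_[s,np.ones(len(s))]@R; o=-R.T@t
    return o+r*((z-o[2])/r[:,2:])
E
python3 - <<'E'
from h import *
for n in ['scene','side','wrist']:
    im,c=cam(n); cv2.imwrite(f'pics/{n}0.png',im)
    print(n,np.round(-c[0].T@c[1],3))
    for th in ['plate','panel','lip_mid','strip_rib','strip','edge_left','edge_right','block_mid','chip1_mid','grinder_mid','socket_mid']:
        r=finder.find_in(n,th)
        print(th,[(np.round(d['position'],3).tolist(),round(d['score'],2)) for d in r[:5]])
print(manip.get_obs())
E
```

```text
scene [ 1.161 -0.575  0.777]
plate [([0.556, -0.062, 0.021], 0.7), ([0.722, 0.34, 0.035], 0.45)]
panel [([0.683, -0.005, 0.026], 0.56), ([0.581, -0.082, 0.029], 0.21)]
lip_mid [([0.68, -0.008, 0.026], 0.76)]
strip_rib [([0.291, 0.166, 0.003], 0.81), ([0.306, -0.179, 0.003], 0.65), ([0.503, -0.323, 0.002], 0.55)]
strip [([0.294, 0.172, 0.008], 0.74), ([0.497, -0.325, 0.002], 0.64), ([0.304, -0.183, 0.002], 0.56)]
edge_left [([0.292, 0.168, 0.002], 0.87), ([0.304, -0.176, 0.004], 0.83), ([0.498, -0.326, 0.007], 0.62)]
edge_right [([0.294, 0.168, 0.002], 0.91), ([0.494, -0.32, -0.003], 0.89), ([0.683, -0.008, 0.028], 0.68), ([0.302, -0.18, 0.006], 0.65), ([0.374, -0.022, 0.03], 0.49)]
block_mid [([0.57, 0.219, 0.028], 0.97), ([0.501, 0.288, 0.035], 0.86)]
chip1_mid [([0.578, -0.084, 0.028], 0.63)]
grinder_mid [([0.719, 0.343, 0.032], 0.76)]
socket_mid [([0.373, -0.026, 0.029], 0.55)]
side [-0.081  0.809  1.201]
plate [([0.53, -0.009, 0.022], 0.9), ([0.476, 0.318, 0.053], 0.41)]
panel [([0.67, 0.006, 0.028], 0.89)]
lip_mid [([0.674, 0.005, 0.025], 0.76)]
strip_rib [([0.286, 0.183, 0.004]
[... 1155 characters left out ...]
1339, -0.06469983,  1.46009546,  0.02159161,
        1.34990086, -0.08850159]), 'joint_velocities': array([ 1.23750006e-03, -2.24392685e-04,  1.63300411e-04,  4.79486438e-04,
       -6.06620662e-05, -8.19236664e-04,  4.13841342e-04]), 'tau': array([ 6.29027454e-04, -6.25221848e+01,  4.96790477e-02, -3.91819274e+01,
        1.65596214e-02,  1.95590685e-03,  2.48541369e-05]), 'position': array([6.25008882e-01, 2.44800575e-05, 4.04731320e-01]), 'ee_rot': array([7.07102274e-01, 7.07111287e-01, 3.65272971e-05, 1.71780198e-05]), 'ft_force': array([ 0.26983933,  0.27683122, -0.05009482]), 'torque': array([ 0.00143049, -0.0750285 , -0.00528464]), 'grasp_force': 0.0, 'grip_width': 1.0021929718147258}
```

View pics/scene0.png

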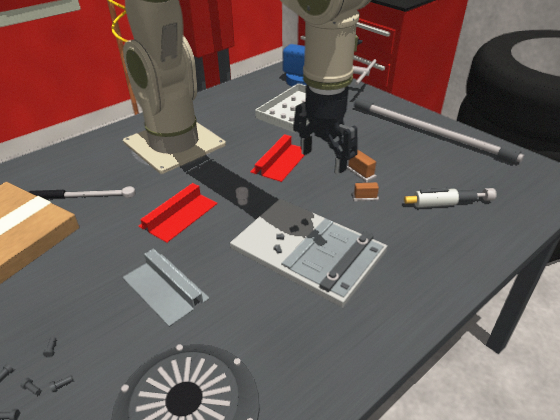

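View pics/wrist0.png

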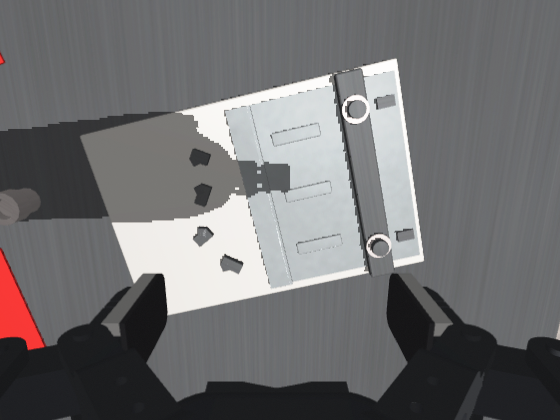

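View pics/side0.png

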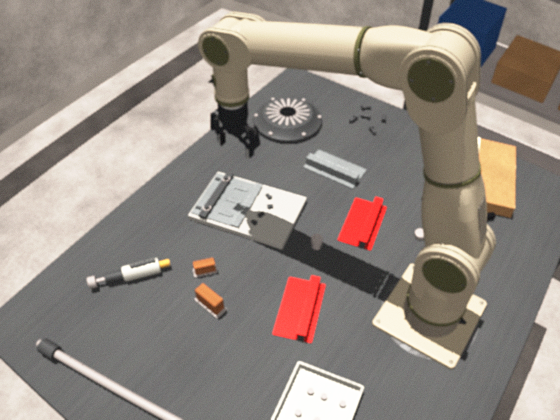

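The scene shows the grey strip at about (165,285), the red ones as decoys, and two blocks at (362,163), which is larger, and (367,190). In the wrist view the plate corners are at (398,59), (423,261) and (81,136), and the chips at (200,157), (203,194), (203,236) and (232,264). The side view puts the larger block at (210,299) and the strip at (336,168).

```bash
python3 - <<'E'
from h import *
im,c=cam('wrist')
P=unproj([[398,59],[423,261],[81,136]],.02,c);print('plate',P.round(4).tolist())
x=(P[0]-P[2])[:2]; y=(P[0]-P[1])[:2];print(np.hypot(*x),np.hypot(*y),np.degrees(np.arctan2(x[1],x[0])),np.degrees(np.arctan2(-y[0],y[1])))
a=np.mean([np.arctan2(x[1],x[0]),np.arctan2(-y[0],y[1])])
M=(P[1]+P[2])[:2]/2; R=np.array([[np.cos(a),-np.sin(a)],[np.sin(a),np.cos(a)]])
O=M+R@[-.01,0]; print('a',a,'O',O)
L=unproj([[225,112],[271,288]],.0285,c)[:,:2];print('lip edge in plate',((L-O)@R).round(4).tolist())
C=unproj([[200,157],[203,194],[203,236],[232,264]],.028,c)[:,:2];print('chips plate',((C-O)@R).round(4).tolist())
s=cv2.imread('pics/scene0.png');d=cv2.imread('pics/side0.png')
f=lambda im,u,v:cv2.resize(im[v:v+75,u:u+100],(400,300),interpolation=cv2.INTER_CUBIC)
o=np.vstack([np.hstack([f(s,115,248),f(s,320,140)]),np.hstack([f(d,290,130),f(d,170,250)])])
cv2.imwrite('pics/comp.png',o)
E
```

```text
plate [[0.7323, 0.1133, 0.02], [0.775, -0.0792, 0.02], [0.4418, 0.046, 0.02]]
0.2981869371979407 0.19716693267807445 13.031400361257248 12.512273459708219
a 0.22291060561566398 O [ 0.59864455 -0.01879605]
lip edge in plate [[-0.0006, 0.0888], [0.0009, -0.0891]]
chips plate [[-0.0335, 0.0551], [-0.0403, 0.0207], [-0.0518, -0.02], [-0.0314, -0.0549]]
```

View pics/comp.png

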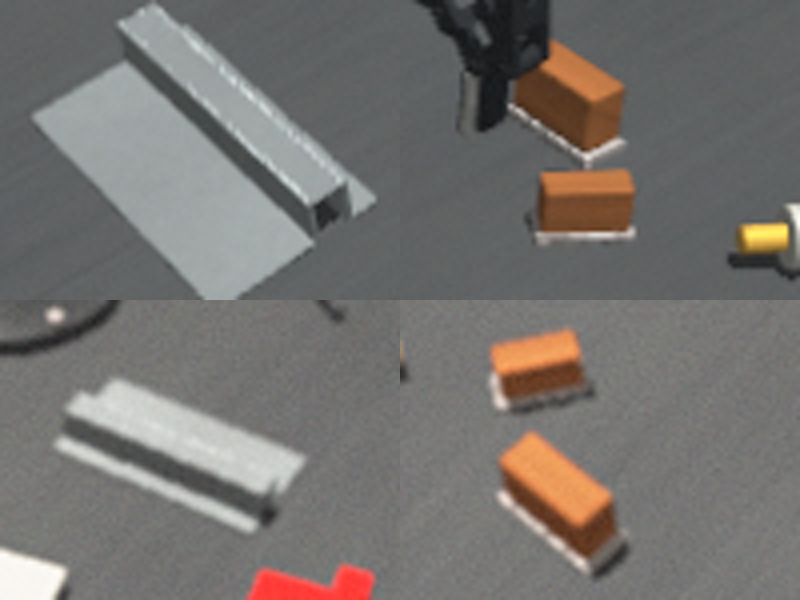

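The tiles show the strip's tuck-edge corners at scene px (123,277) and (167,323) and its narrow-flange corner at (209,297). The larger block's sole corners are at side px (195,298), (219,318) and (227,307), and its top corners at (203,283), (223,300), (195,292) and (215,306).

```bash
python3 - <<'E'
from h import *
im,c=cam('side')
T=unproj([[203.25,283.25],[223,300],[195,291.75],[215.5,306.25]],.054,c)
B=unproj([[195,298.25],[218.75,318],[227,307.5]],.004,c)
print('top',T.round(3).tolist(),T.mean(0));print('sole',B.round(3).tolist(), (B[0]+B[2])/2)
im,s=cam('scene')
S=unproj([[123.25,277.5],[167.5,323],[208.75,297.25]],.003,s);print('strip',S.round(3).tolist(),np.linalg.norm(S[0]-S[1]),np.linalg.norm(S[1]-S[2]))
S2=unproj([[305,445/1]],.003,c)
d=unproj([[55/4+290,130+145/4],[250/4+290,130+230/4],[305/4+290,130+160/4]],.003,c);print('strip side narrow edge',d.round(3).tolist())
E
```

```text
top [[0.518, 0.285, 0.054], [0.445, 0.295, 0.054], [0.519, 0.318, 0.054], [0.449, 0.321, 0.054]] [0.4827449  0.30474194 0.054     ]
sole [[0.532, 0.312, 0.004], [0.443, 0.322, 0.004], [0.445, 0.285, 0.004]] [0.4883487  0.29831296 0.004     ]
strip [[0.405, -0.377, 0.003], [0.574, -0.367, 0.003], [0.575, -0.269, 0.003]] 0.16959507121247547 0.09814568307595364
strip side narrow edge [[0.573, -0.275, 0.003], [0.396, -0.283, 0.003], [0.398, -0.378, 0.003]]
```

Call:
arm_command:
  plan:
    - {"spin": 0.145}
    - {"spin": 0.145}
    - {"spin": 0.145}
    - {"spin": 0.145}
    - {"spin": 0.145}
  grip: -1
  newtons: 60

```text
invalid input at $.plan[0]: expected keys dp, spin
```

Call:
arm_command:
  plan:
    - {"spin": 0.145}
    - {"spin": 0.145}
    - {"spin": 0.145}
    - {"spin": 0.145}
    - {"spin": 0.145}

```text
invalid input at $.plan[0]: expected keys dp, spin
```

Call:
arm_command:
  plan:
    - {"spin": 0.145}
    - {"spin": 0.063}
    - {"dp": [-20.6,-36.1,12.5]}
    - {"dp": [-20.6,-36.1,12.5]}
    - {"dp": [-20.6,-36.1,12.5]}

```text
invalid input at $.plan[0]: expected keys dp, spin
```

Call:
arm_command:
  plan:
    - {"dp": [-20.6,-36.1,12.5]}
    - {"dp": [-20.6,-36.1,12.5]}
    - {"dp": [-20.6,-36.1,12.5]}
    - {"dp": [-20.6,-36.1,12.5]}
    - {"dp": [-20.6,-36.1,12.5]}

```text
invalid input at $.plan[0]: expected keys dp, spin
```

Call:
arm_command:
  plan:
    - {"dp": [0,0,0]}
    - {"dp": [0,0,0]}

```text
invalid input at $.plan[0]: expected keys dp, spin
```

Call:
arm_command:
  plan:
    - {"dp": [0,0,0],"spin": 0.145}
    - {"dp": [0,0,0],"spin": 0.145}
    - {"dp": [0,0,0],"spin": 0.145}
    - {"dp": [0,0,0],"spin": 0.145}
    - {"dp": [0,0,0],"spin": 0.145}
  grip: -1
  newtons: 60

```text
clock: 2.45
position: [0.625, 0.0, 0.4047]
ee_rot: [0.913, 0.408, 0.0, -0.0]
ft_force: [0.2, -0.6, 0.9]
grip_width: 1.003
grasp_force: 0.0
```

Call:
arm_command:
  plan:
    - {"dp": [0,0,0],"spin": 0.145}
    - {"dp": [0,0,0],"spin": 0.145}
    - {"dp": [0,0,0],"spin": 0.145}
    - {"dp": [0,0,0],"spin": 0.145}
    - {"dp": [0,0,0],"spin": 0.145}

```text
clock: 2.95
position: [0.625, 0.0, 0.4048]
ee_rot: [0.998, 0.057, 0.0, -0.0]
ft_force: [0.5, -0.1, 0.3]
grip_width: 0.999
grasp_force: 0.0
```

Call:
arm_command:
  plan:
    - {"dp": [0,0,0],"spin": 0.145}
    - {"dp": [0,0,0],"spin": 0.063}
    - {"dp": [-20.6,-36.1,12.5],"spin": 0}
    - {"dp": [-20.6,-36.1,12.5],"spin": 0}
    - {"dp": [-20.6,-36.1,12.5],"spin": 0}

```text
clock: 3.45
position: [0.5721, 0.1144, 0.3669]
ee_rot: [0.999, -0.044, 0.0, -0.0]
ft_force: [0.2, 0.3, -0.1]
grip_width: 1.002
grasp_force: 0.0
```

Call:
arm_command:
  plan:
    - {"dp": [-20.6,-36.1,12.5],"spin": 0}
    - {"dp": [-20.6,-36.1,12.5],"spin": 0}
    - {"dp": [-20.6,-36.1,12.5],"spin": 0}
    - {"dp": [-20.6,-36.1,12.5],"spin": 0}
    - {"dp": [-20.6,-36.1,12.5],"spin": 0}

```text
clock: 3.95
position: [0.4851, 0.3035, 0.3045]
ee_rot: [0.999, -0.044, 0.0, -0.0]
ft_force: [0.6, 0.2, 0.4]
grip_width: 1.001
grasp_force: 0.0
```

Call:
arm_command:
  plan:
    - {"dp": [0,0,0],"spin": 0}
    - {"dp": [0,0,0],"spin": 0}

```text
clock: 4.15
position: [0.4855, 0.3029, 0.3045]
ee_rot: [0.999, -0.042, -0.0, 0.0]
ft_force: [0.6, -0.8, 0.2]
grip_width: 0.998
grasp_force: 0.0
```

```bash
python3 - <<'E'
from h import *
im,c=cam('wrist');cv2.imwrite('pics/w1.png',im);np.save('c1.npy',np.array(c,dtype=object),allow_pickle=True)
E
```

```text
(no output)
```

View pics/w1.png

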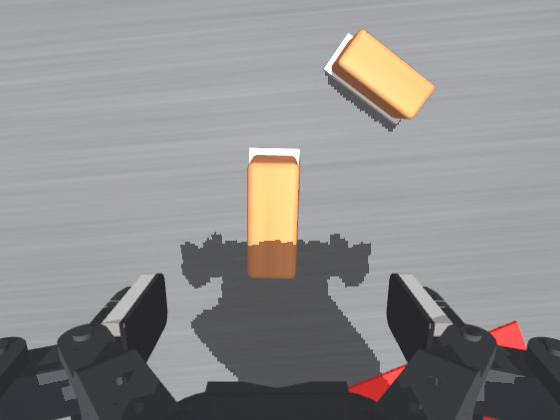

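The block is straight below, its top corners at (248,160), (299,160), (247,277) and (296,277). It is the larger one; the small one is at the upper right.

```bash
python3 - <<'E'
from h import *
c=tuple(np.load('c1.npy',allow_pickle=True))
T=unproj([[248,162],[299,162],[247,277],[296,277]],.054,c);print(T.round(4).tolist(),T.mean(0))
a=(T[0]+T[1]-T[2]-T[3])/2;print(np.hypot(*a[:2]),np.degrees(np.arctan2(a[1],a[0])))
S=unproj([[249.5,149],[299.5,149]],.008,c);print(S.round(4).tolist())
o=manip.get_obs();M=Ro.from_quat(o['ee_rot']).as_matrix();print(o['position'],np.degrees(np.arctan2(M[1,0],M[0,0])))
print('tool', (T.mean(0)-o['position'])@M*1e3)
E
```

```text
[[0.5256, 0.3163, 0.054], [0.5231, 0.2863, 0.054], [0.4521, 0.3246, 0.054], [0.4495, 0.2932, 0.054]] [0.48758297 0.30506436 0.054     ]
0.0739307703677309 -5.917632985279291
[[0.5289, 0.3182, 0.008], [0.526, 0.283, 0.008]]
[0.48633746 0.30163038 0.3048473 ] -5.001446598136137
tool [  0.82544053  -3.62178967 250.84639369]
```

Call:
arm_command:
  plan:
    - {"dp": [1,-3,35],"spin": 0.015}
    - {"dp": [0,0,35],"spin": 0}
    - {"dp": [0,0,28],"spin": 0}
    - {"dp": [0,0,15],"spin": 0}
    - {"dp": [0,0,0],"spin": 0}

```text
clock: 4.7
position: [0.4875, 0.3035, 0.1903]
ee_rot: [0.999, -0.052, -0.001, 0.001]
ft_force: [-0.1, 0.3, 0.1]
grip_width: 1.0
grasp_force: 0.0
```

Call:
arm_command:
  plan:
    - {"dp": [0,0,0],"spin": 0}
    - {"dp": [0,0,0],"spin": 0}
    - {"dp": [0,0,0],"spin": 0}
    - {"dp": [0,0,0],"spin": 0}
    - {"dp": [0,0,0],"spin": 0}
  grip: 1
  newtons: 60

```text
clock: 5.2
position: [0.4877, 0.3053, 0.1929]
ee_rot: [0.999, -0.051, 0.001, -0.001]
ft_force: [-0.9, -0.2, 7.0]
grip_width: 0.368
grasp_force: 60.5
```

Call:
arm_command:
  plan:
    - {"dp": [0,0,0],"spin": 0}
    - {"dp": [0,0,0],"spin": 0}
    - {"dp": [0,0,0],"spin": 0}

```text
clock: 5.5
position: [0.4877, 0.3053, 0.1929]
ee_rot: [0.999, -0.051, 0.001, -0.001]
ft_force: [-1.3, -0.6, 5.6]
grip_width: 0.369
grasp_force: 60.5
```

Call:
arm_command:
  plan:
    - {"dp": [0,0,-15],"spin": 0}
    - {"dp": [0,0,-25],"spin": -0.1}
    - {"dp": [0,0,-25],"spin": -0.126}
    - {"dp": [0,0,-15],"spin": -0.1}
    - {"dp": [-1,46,0],"spin": 0}

```text
clock: 6.0
position: [0.4951, 0.2657, 0.2754]
ee_rot: [0.993, 0.118, 0.002, -0.003]
ft_force: [1.3, 0.5, -2.3]
grip_width: 0.365
grasp_force: 60.0
```

Call:
arm_command:
  plan:
    - {"dp": [-1,47,0],"spin": 0}
    - {"dp": [-1,47,0],"spin": 0}
    - {"dp": [-1,47,0],"spin": 0}
    - {"dp": [-1,47,0],"spin": 0}
    - {"dp": [-1,47,0],"spin": 0}

```text
clock: 6.5
position: [0.5437, 0.0278, 0.2728]
ee_rot: [0.994, 0.112, 0.0, -0.0]
ft_force: [0.9, -0.0, -1.4]
grip_width: 0.372
grasp_force: 60.0
```

Call:
arm_command:
  plan:
    - {"dp": [-2,47,0],"spin": 0}
    - {"dp": [-2,47,0],"spin": 0}
    - {"dp": [-2,47,0],"spin": 0}
    - {"dp": [0,16,0],"spin": 0}
    - {"dp": [0,0,0],"spin": 0}

```text
clock: 7.0
position: [0.5725, -0.1281, 0.2724]
ee_rot: [0.994, 0.109, 0.0, 0.001]
ft_force: [0.3, -0.2, -1.3]
grip_width: 0.366
grasp_force: 60.1
```

```bash
cat >st.py <<'E'
from h import *
import sys
O=np.array([.5986,-.0188]);a=.2229
R=np.array([[np.cos(a),-np.sin(a)],[np.sin(a),np.cos(a)]])
def st(t=None):
    o=manip.get_obs();M=Ro.from_quat(o['ee_rot']).as_matrix();p=o['position']
    print('clk',o['clock'],'pos',p.round(4),'phi',np.degrees(np.arctan2(M[1,0],M[0,0])).round(2),'plate',((p[:2]-O)@R*1e3).round(1),'f',o['ft_force'].round(1),'g',o['grasp_force'],'j',o['joint_pos'].round(2))
    if t is not None: print('tool mm',(M.T@(np.array(t)-p)*1e3).round(1))
if __name__=='__main__': st([float(v) for v in sys.argv[1:]] or None)
E
python3 st.py .5732 -.1240 .2129
```

```text
clk 7.0 pos [ 0.5725 -0.1281  0.2724] phi 12.54 plate [ -49.6 -100.8] f [ 0.3 -0.2 -1.3] g 60.13550162315369 j [ 0.02  0.35  0.15  1.73 -0.06  1.06 -1.17]
tool mm [ 1.6 -3.9 59.5]
```

Call:
arm_command:
  plan:
    - {"dp": [0,-4,30],"spin": 0}
    - {"dp": [0,0,20],"spin": 0}
    - {"dp": [0,0,6],"spin": 0}
    - {"dp": [0,0,0],"spin": 0}
    - {"dp": [0,0,2],"spin": 0}

```text
clock: 7.5
position: [0.5725, -0.1204, 0.2151]
ee_rot: [0.994, 0.112, 0.001, 0.0]
ft_force: [0.2, -0.9, -1.8]
grip_width: 0.37
grasp_force: 60.0
```

Call:
arm_command:
  plan:
    - {"dp": [0,0,1],"spin": 0}
    - {"dp": [0,0,1],"spin": 0}
    - {"dp": [0,0,0],"spin": 0}

```text
clock: 7.8
position: [0.5723, -0.1209, 0.2129]
ee_rot: [0.994, 0.112, 0.001, 0.0]
ft_force: [-2.7, 0.2, 4.6]
grip_width: 0.367
grasp_force: 60.7
```

Call:
arm_command:
  plan:
    - {"dp": [0,-8,0],"spin": 0}
    - {"dp": [0,-10,0],"spin": 0}
    - {"dp": [0,-10,0],"spin": 0}
    - {"dp": [0,-10,0],"spin": 0}
    - {"dp": [0,-10,0],"spin": 0}

```text
clock: 8.3
position: [0.5617, -0.0738, 0.213]
ee_rot: [0.994, 0.112, 0.001, 0.001]
ft_force: [1.4, -3.1, 6.1]
grip_width: 0.367
grasp_force: 60.9
```

Call:
arm_command:
  plan:
    - {"dp": [0,-10,0],"spin": 0}
    - {"dp": [0,-10,0],"spin": 0}
    - {"dp": [0,-10,0],"spin": 0}
    - {"dp": [0,-10,0],"spin": 0}
    - {"dp": [0,-10,0],"spin": 0}

```text
clock: 8.8
position: [0.5506, -0.0251, 0.2129]
ee_rot: [0.994, 0.111, 0.001, 0.001]
ft_force: [1.4, -4.4, 6.6]
grip_width: 0.371
grasp_force: 60.9
```

```bash
python3 - <<'E'
from st import *
st(); im,c=cam('wrist');cv2.imwrite('pics/w2.png',im)
E
```

```text
clk 8.8 pos [ 0.5506 -0.0251  0.2129] phi 12.8 plate [-48.2   4.4] f [ 1.4 -4.4  6.6] g 60.930041670799255 j [-0.12  0.36  0.1   1.86 -0.04  0.92 -1.35]
```

View pics/w2.png

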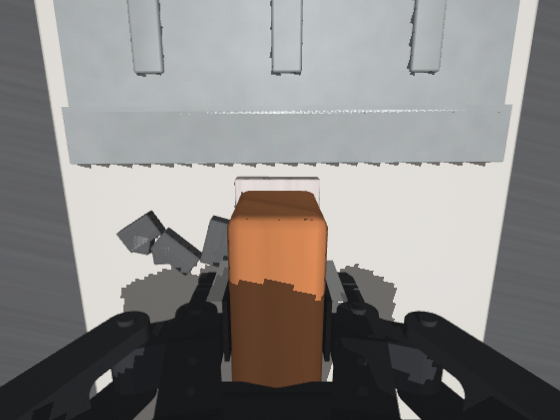

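The sweep works: the chips at (140,232), (176,250) and (215,240) are bunching ahead of the block and nothing shows behind it.

Call:
arm_command:
  plan:
    - {"dp": [0,-10,0],"spin": 0}
    - {"dp": [0,-10,0],"spin": 0}
    - {"dp": [0,-10,0],"spin": 0}
    - {"dp": [0,-10,0],"spin": 0}
    - {"dp": [0,-10,0],"spin": 0}

```text
clock: 9.35
position: [0.5395, 0.0236, 0.2129]
ee_rot: [0.994, 0.111, 0.001, 0.0]
ft_force: [1.3, -4.6, 6.5]
grip_width: 0.369
grasp_force: 61.0
```

Call:
arm_command:
  plan:
    - {"dp": [0,-10,0],"spin": 0}
    - {"dp": [0,-10,0],"spin": 0}
    - {"dp": [0,-10,-0.5],"spin": 0}
    - {"dp": [0,-10,-0.5],"spin": 0}
    - {"dp": [0,-10,0],"spin": 0}

```text
clock: 9.85
position: [0.5277, 0.0731, 0.2129]
ee_rot: [0.994, 0.112, 0.0, -0.0]
ft_force: [0.3, -2.5, 3.5]
grip_width: 0.369
grasp_force: 60.7
```

Call:
arm_command:
  plan:
    - {"dp": [0,-10,0],"spin": 0}
    - {"dp": [0,-10,0],"spin": 0}
    - {"dp": [0,-5,0],"spin": 0}
    - {"dp": [0,0,-20],"spin": 0}
    - {"dp": [0,0,-40],"spin": 0}

```text
clock: 10.35
position: [0.5208, 0.0969, 0.2701]
ee_rot: [0.994, 0.112, -0.004, 0.0]
ft_force: [0.8, -0.3, -2.0]
grip_width: 0.369
grasp_force: 59.9
```

Call:
arm_command:
  plan:
    - {"dp": [0,0,-40],"spin": 0}
    - {"dp": [0,0,0],"spin": 0}

```text
clock: 10.55
position: [0.5237, 0.0972, 0.3177]
ee_rot: [0.994, 0.112, 0.004, -0.001]
ft_force: [-0.2, -0.4, -2.0]
grip_width: 0.364
grasp_force: 60.3
```

```bash
python3 - <<'E'
from st import *
st([.4877,.3053,.1929]); im,c=cam('wrist');im2,_=cam('scene')
cv2.imwrite('pics/w3.png',np.hstack([im[:, :],cv2.resize(im2[190:310,210:395],(240,156)).copy() if 0 else np.vstack([cv2.resize(im2[190:310,220:395],(240,165)),np.zeros((255,240,3),np.uint8)])]))
E
```

```text
clk 10.55 pos [0.5237 0.0972 0.3177] phi 12.82 plate [-47.4 129.6] f [-0.2 -0.4 -2. ] g 60.26186227798462 j [-0.31  0.19  0.04  1.82 -0.01  1.12 -1.61]
tool mm [  10.1 -210.9  125. ]
```

View pics/w3.png

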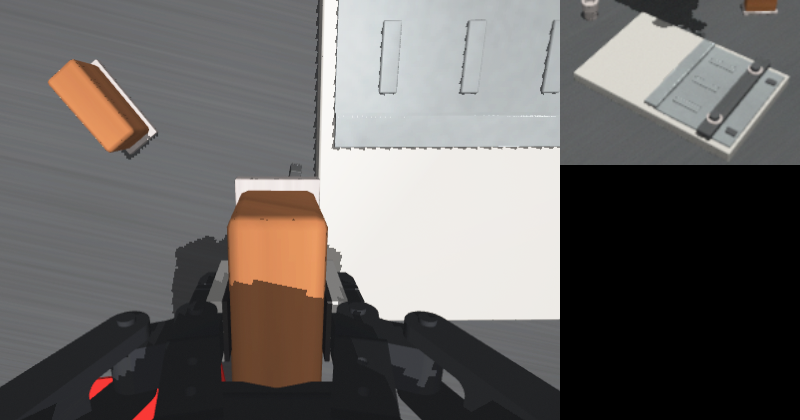

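The plate is clear: no chips remain on it, and one shows on the bench beside it at (295,170). Next I set the block back down.

Call:
arm_command:
  plan:
    - {"dp": [2,-42,0],"spin": 0}
    - {"dp": [2,-42,0],"spin": 0}
    - {"dp": [2,-42,0],"spin": 0}
    - {"dp": [2,-42,0],"spin": 0}
    - {"dp": [2,-42,0],"spin": 0}

```text
clock: 11.15
position: [0.4844, 0.3049, 0.3104]
ee_rot: [0.994, 0.112, -0.002, 0.001]
ft_force: [1.1, 0.5, -2.6]
grip_width: 0.368
grasp_force: 60.2
```

Call:
arm_command:
  plan:
    - {"dp": [0,0,35],"spin": 0}
    - {"dp": [0,0,35],"spin": 0}
    - {"dp": [0,0,30],"spin": 0}
    - {"dp": [0,0,18],"spin": 0}
    - {"dp": [0,0,0],"spin": 0}

```text
clock: 11.65
position: [0.4844, 0.303, 0.1914]
ee_rot: [0.994, 0.112, -0.002, 0.001]
ft_force: [0.4, 0.1, -1.7]
grip_width: 0.37
grasp_force: 66.7
```

Call:
arm_command:
  plan:
    - {"dp": [0,0,3],"spin": 0}
    - {"dp": [0,0,3],"spin": 0}
    - {"dp": [0,0,1],"spin": 0}

```text
clock: 11.95
position: [0.4849, 0.3033, 0.1899]
ee_rot: [0.994, 0.112, -0.001, 0.001]
ft_force: [-21.4, -14.4, 53.0]
grip_width: 0.364
grasp_force: 73.4
```

Call:
arm_command:
  plan:
    - {"dp": [0,0,-5],"spin": 0}
    - {"dp": [0,0,0],"spin": 0}

```text
clock: 12.15
position: [0.4852, 0.3035, 0.1924]
ee_rot: [0.994, 0.112, -0.0, 0.0]
ft_force: [-0.3, 0.4, -1.4]
grip_width: 0.362
grasp_force: 66.6
```

Call:
arm_command:
  plan:
    - {"dp": [0,0,0],"spin": 0}
    - {"dp": [0,0,0],"spin": 0}
    - {"dp": [0,0,0],"spin": 0}
    - {"dp": [0,0,0],"spin": 0}
    - {"dp": [0,0,0],"spin": 0}
  grip: -1

```text
clock: 12.65
position: [0.4855, 0.3036, 0.1926]
ee_rot: [0.994, 0.112, 0.0, 0.0]
ft_force: [-0.3, -0.9, 0.3]
grip_width: 1.002
grasp_force: 0.0
```

Call:
arm_command:
  plan:
    - {"dp": [0,0,0],"spin": 0}
    - {"dp": [0,0,-20],"spin": 0}
    - {"dp": [0,0,-40],"spin": 0}
    - {"dp": [0,0,-40],"spin": 0}
    - {"dp": [0,0,-20],"spin": 0}

```text
clock: 13.15
position: [0.486, 0.3039, 0.3165]
ee_rot: [0.994, 0.112, 0.002, -0.001]
ft_force: [1.6, 0.1, -0.3]
grip_width: 1.003
grasp_force: 0.0
```

```bash
python3 - <<'E'
from st import *
st([.487,-.305,.31]); im,c=cam('wrist')
for d in finder.find_in('wrist','block_mid'): print(d)
E
```

```text
clk 13.15 pos [0.486  0.3039 0.3165] phi 12.82 plate [-38.4 339.6] f [ 1.6  0.1 -0.3] g 0.0 j [-0.56  0.28 -0.09  1.71  0.03  1.14 -2.01]
tool mm [-134.2  593.9    4.9]
{'position': [0.4877, 0.3049, 0.0528], 'score': 0.94}
{'position': [0.5697, 0.237, 0.0361], 'score': 0.72}
```

Call:
arm_command:
  plan:
    - {"dp": [0,0,-10],"spin": 0.085}
    - {"dp": [0,0,-5],"spin": 0.085}
    - {"dp": [-2.4,47,0],"spin": 0}
    - {"dp": [-2.4,47,0],"spin": 0}
    - {"dp": [-2.4,47,0],"spin": 0}

```text
clock: 13.75
position: [0.4854, 0.1607, 0.3267]
ee_rot: [1.0, 0.027, -0.001, 0.0]
ft_force: [1.6, -0.4, -0.1]
grip_width: 1.002
grasp_force: 0.0
```

Call:
arm_command:
  plan:
    - {"dp": [-2.4,47,0],"spin": 0}
    - {"dp": [-2.4,47,0],"spin": 0}
    - {"dp": [-2.4,47,0],"spin": 0}
    - {"dp": [-2.4,47,0],"spin": 0}
    - {"dp": [-2.4,47,0],"spin": 0}

```text
clock: 14.25
position: [0.4859, -0.0748, 0.327]
ee_rot: [1.0, 0.027, -0.0, -0.0]
ft_force: [2.6, -1.1, 0.1]
grip_width: 1.0
grasp_force: 0.0
```

Call:
arm_command:
  plan:
    - {"dp": [-2.4,47,0],"spin": 0}
    - {"dp": [-2.4,47,0],"spin": 0}
    - {"dp": [-2.4,47,0],"spin": 0}
    - {"dp": [-2.4,47,0],"spin": 0}
    - {"dp": [-2.4,44,0],"spin": 0}

```text
clock: 14.75
position: [0.4865, -0.3073, 0.3269]
ee_rot: [1.0, 0.027, -0.0, 0.0]
ft_force: [1.1, -0.2, 1.1]
grip_width: 0.999
grasp_force: 0.0
```

Call:
arm_command:
  plan:
    - {"dp": [0,0,0],"spin": 0}
    - {"dp": [0,0,0],"spin": 0}

```text
clock: 14.95
position: [0.4865, -0.3061, 0.3266]
ee_rot: [1.0, 0.026, -0.001, -0.0]
ft_force: [-0.1, -0.0, 0.4]
grip_width: 1.001
grasp_force: 0.0
```

```bash
python3 - <<'E'
from st import *
st([.487,-.305,.31]); im,c=cam('wrist');cv2.imwrite('pics/w4.png',im);np.save('c4.npy',np.array(c,dtype=object),allow_pickle=True)
E
```

```text
clk 14.95 pos [ 0.4865 -0.3061  0.3266] phi 2.95 plate [-172.8 -255.4] f [-0.1 -0.   0.4] g 0.0 j [ 0.15  0.29  0.39  1.72 -0.12  1.16 -0.94]
tool mm [ 0.6 -1.1 16.6]
```

View pics/w4.png

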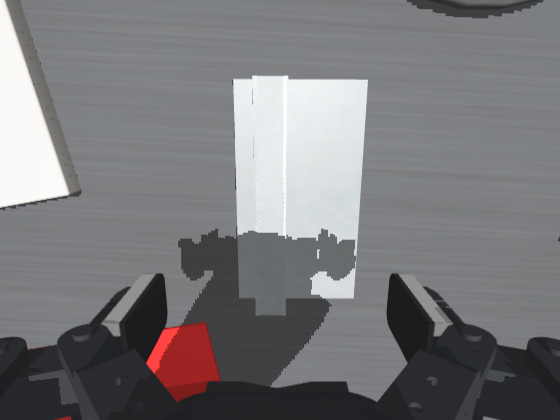

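The strip lies below with its flange corners at (234,80), (367,80), (353,298) and (240,298), and its rib top at (253,77), (288,77), (286,315) and (255,315).

```bash
python3 - <<'E'
from st import *
c=tuple(np.load('c4.npy',allow_pickle=True))
F=unproj([[234,80],[367,80],[353,298],[240,298]],.003,c)[:,:2]
T=unproj([[253,77],[288,77],[286,315],[255,315]],.032,c)[:,:2]
l=np.array([[-.028,.09],[.072,.09],[.072,-.09],[-.028,-.09]]);r=np.array([[-.012,.09],[.012,.09],[.012,-.09],[-.012,-.09]])
for A,B in((l,F),(r,T),(np.r_[l,r],np.r_[F,T])):
    a0,b0=A.mean(0),B.mean(0);q,_=Ro.align_vectors(np.c_[B-b0,0*B[:,:1]],np.c_[A-a0,0*A[:,:1]])
    t=b0-q.as_matrix()[:2,:2]@a0;print('yaw',q.as_euler('zyx')[0]*57.2958,'org',t,((A-a0)@q.as_matrix()[:2,:2].T+b0-B).round(4).tolist())
st([t[0],t[1],.18])
E
```

```text
yaw -87.06773436460281 org [ 0.48634737 -0.30159783] [[0.0003, 0.0007], [0.0002, -0.0005], [-0.0003, -0.0007], [-0.0002, 0.0006]]
yaw -87.22507222493755 org [ 0.48643541 -0.30155909] [[0.0008, 0.0004], [0.0007, -0.0003], [-0.0008, 0.0003], [-0.0006, -0.0004]]
yaw -87.13857912754861 org [ 0.48640497 -0.30157777] [[0.0004, 0.0006], [0.0002, -0.0006], [-0.0004, -0.0006], [-0.0001, 0.0007], [0.0007, 0.0005], [0.0007, -0.0002], [-0.0008, 0.0002], [-0.0007, -0.0006]]
clk 15.0 pos [ 0.487  -0.3048  0.3267] phi 3.08 plate [-172.  -254.3] f [0.1 0.5 0. ] g 0.0 j [ 0.15  0.29  0.39  1.72 -0.12  1.16 -0.94]
tool mm [ -0.3  -3.1 146.7]
```

Call:
arm_command:
  plan:
    - {"dp": [0,-3,45],"spin": 0.004}
    - {"dp": [0,0,45],"spin": 0}
    - {"dp": [0,0,35],"spin": 0}
    - {"dp": [0,0,20],"spin": 0}
    - {"dp": [0,0,0],"spin": 0}

```text
clock: 15.5
position: [0.4862, -0.2999, 0.1797]
ee_rot: [1.0, 0.026, -0.002, -0.002]
ft_force: [-0.7, -0.2, -0.1]
grip_width: 0.997
grasp_force: 0.0
```

Call:
arm_command:
  plan:
    - {"dp": [0,0,0],"spin": 0}
    - {"dp": [0,0,0],"spin": 0}
    - {"dp": [0,0,0],"spin": 0}
    - {"dp": [0,0,0],"spin": 0}
    - {"dp": [0,0,0],"spin": 0}
  grip: 1
  newtons: 100

```text
clock: 16.0
position: [0.4873, -0.3024, 0.1839]
ee_rot: [1.0, 0.025, 0.001, 0.0]
ft_force: [-1.6, 1.6, 8.8]
grip_width: 0.26
grasp_force: 99.4
```

Call:
arm_command:
  plan:
    - {"dp": [0,0,0],"spin": 0}
    - {"dp": [0,0,0],"spin": 0}
    - {"dp": [0,0,0],"spin": 0}

```text
clock: 16.3
position: [0.4873, -0.3025, 0.184]
ee_rot: [1.0, 0.025, 0.001, 0.0]
ft_force: [-1.7, 1.3, 7.9]
grip_width: 0.26
grasp_force: 99.4
```

```bash
python3 st.py
```

```text
clk 16.3 pos [ 0.4873 -0.3025  0.184 ] phi 2.85 plate [-171.2 -252. ] f [-1.7  1.3  7.9] g 99.3638026714325 j [ 0.19  0.46  0.35  1.83 -0.2   0.88 -0.89]
```

Call:
arm_command:
  plan:
    - {"dp": [0,0,-15],"spin": 0}
    - {"dp": [0,0,-30],"spin": 0}
    - {"dp": [0,0,-40],"spin": 0}
    - {"dp": [0,0,-40],"spin": 0}
    - {"dp": [0,0,-15],"spin": 0}

```text
clock: 16.8
position: [0.4872, -0.3029, 0.3274]
ee_rot: [1.0, 0.025, 0.003, 0.001]
ft_force: [0.5, -0.5, -4.6]
grip_width: 0.255
grasp_force: 99.0
```

Call:
arm_command:
  plan:
    - {"dp": [0,0,0],"spin": -0.1}
    - {"dp": [0,0,0],"spin": -0.145}
    - {"dp": [0,0,0],"spin": -0.145}
    - {"dp": [0,0,0],"spin": -0.145}
    - {"dp": [0,0,0],"spin": -0.145}

```text
clock: 17.3
position: [0.4865, -0.302, 0.3219]
ee_rot: [0.933, 0.36, -0.001, -0.001]
ft_force: [0.2, -0.2, -4.6]
grip_width: 0.256
grasp_force: 98.7
```

Call:
arm_command:
  plan:
    - {"dp": [0,0,0],"spin": -0.145}
    - {"dp": [0,0,0],"spin": -0.145}
    - {"dp": [0,0,0],"spin": -0.145}
    - {"dp": [0,0,0],"spin": -0.145}
    - {"dp": [0,0,0],"spin": -0.145}

```text
clock: 17.8
position: [0.4864, -0.3021, 0.3219]
ee_rot: [0.745, 0.667, -0.0, -0.001]
ft_force: [-0.5, 0.4, -4.3]
grip_width: 0.259
grasp_force: 98.7
```

Call:
arm_command:
  plan:
    - {"dp": [0,0,0],"spin": -0.145}
    - {"dp": [0,0,0],"spin": -0.145}
    - {"dp": [0,0,0],"spin": -0.049}
    - {"dp": [0,0,0],"spin": 0}

```text
clock: 18.2
position: [0.4865, -0.3021, 0.322]
ee_rot: [0.624, 0.782, -0.0, -0.001]
ft_force: [-0.8, -0.1, -4.2]
grip_width: 0.258
grasp_force: 98.7
```

```bash
python3 st.py .504 -.0402 .30
```

```text
clk 18.2 pos [ 0.4865 -0.3021  0.322 ] phi 102.8 plate [-172.  -251.6] f [-0.8 -0.1 -4.2] g 98.7274718284607 j [ 0.34  0.28  0.16  1.72 -0.05  1.15  0.74]
tool mm [251.5  75.2  22.2]
```

Call:
arm_command:
  plan:
    - {"dp": [42,12.5,0],"spin": 0}
    - {"dp": [42,12.5,0],"spin": 0}
    - {"dp": [42,12.5,0],"spin": 0}
    - {"dp": [42,12.5,0],"spin": 0}
    - {"dp": [42,12.5,0],"spin": 0}

```text
clock: 18.7
position: [0.5009, -0.0819, 0.3225]
ee_rot: [0.625, 0.781, -0.0, -0.0]
ft_force: [0.7, 0.3, -4.7]
grip_width: 0.256
grasp_force: 98.8
```

Call:
arm_command:
  plan:
    - {"dp": [41.5,12.5,0],"spin": 0}
    - {"dp": [0,0,30],"spin": 0}
    - {"dp": [0,0,30],"spin": 0}
    - {"dp": [0,0,12],"spin": 0}
    - {"dp": [0,0,0],"spin": 0}

```text
clock: 19.2
position: [0.5036, -0.0406, 0.2491]
ee_rot: [0.625, 0.781, -0.001, -0.001]
ft_force: [0.0, -0.1, -3.9]
grip_width: 0.258
grasp_force: 98.7
```

```bash
python3 - <<'E'
from st import *
st(); im,c=cam('wrist');cv2.imwrite('pics/w5.png',im);np.save('c5.npy',np.array(c,dtype=object),allow_pickle=True)
E
```

```text
clk 19.2 pos [ 0.5036 -0.0406  0.2491] phi 102.69 plate [-97.5  -0.3] f [ 0.  -0.1 -3.9] g 98.68324756622314 j [ 0.01  0.22 -0.03  1.95  0.01  0.97  0.21]
```

View pics/w5.png

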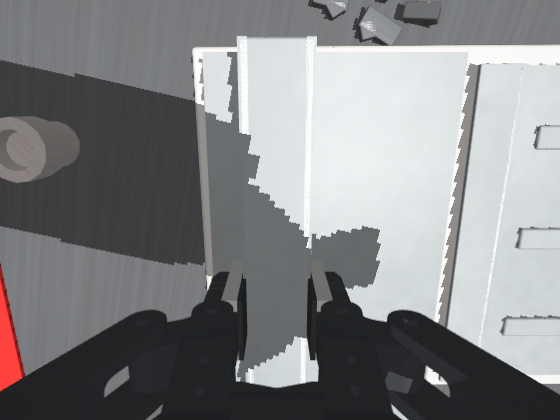

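The wrist view shows the strip's tuck edge running from (469,52) to about (425,380) and the lip's front corner at (480,65), nearly parallel. The chips are off the plate on the bench at (375,20).

```bash
python3 - <<'E'
from st import *
c=tuple(np.load('c5.npy',allow_pickle=True)); p=manip.get_obs()['position']; zt=p[2]-.184+.003
pl=lambda uv,z:((unproj(uv,z,c)[:,:2]-O)@R*1e3).round(1).tolist()
print('tuck L, rib top L/R, narrow L',pl([[469,52],[203,53]],zt),pl([[238,37],[317,37]],zt+.029))
print('lip L corner, lip low',pl([[480,65],[443,380]],.0285),'plate +y edge/front corner',pl([[193,48],[550,46]],.02))
print('pred lip corners',proj(np.c_[np.array([[0,.09],[0,-.09]])@R.T+O,[.0285]*2],c).round(1).tolist())
b=np.array([[-.0975+.072,.09],[-.0975+.072,-.09],[-.0975-.028,.09]])@R.T+O
print('pred strip corners',proj(np.c_[b,[zt]*3],c).round(1).tolist())
g=cv2.cvtColor(cv2.imread('pics/w5.png'),cv2.COLOR_BGR2GRAY).astype(int)
for v in (60,100,150,200,350,365,375): print(v,g[v,425:500:1].tolist() if v in(100,) else '', [int(k)+425 for k in np.where(abs(np.diff(g[v,425:500]))>25)[0]])
for u in (400,450,490): print('col',u,[int(k)+35 for k in np.where(abs(np.diff(g[35:90,u]))>20)[0]])
for u in (450,480,520): print('col',u,[int(k)+355 for k in np.where(abs(np.diff(g[355:419,u]))>20)[0]])
E
```

```text
tuck L, rib top L/R, narrow L [[-27.1, 89.4], [-125.6, 89.0]] [[-109.6, 89.3], [-86.3, 89.3]]
lip L corner, lip low [[-1.4, 89.6], [2.2, -88.3]] plate +y edge/front corner [[-139.8, 98.4], [36.2, 99.4]]
pred lip corners [[483.1, 64.1], [439.0, 382.3]]
pred strip corners [[473.4, 50.2], [422.2, 439.8], [203.3, 50.2]]
60  []
100 [231, 231, 231, 231, 232, 231, 232, 231, 231, 231, 231, 230, 230, 231, 230, 231, 231, 230, 230, 230, 230, 230, 230, 228, 228, 228, 228, 228, 227, 227, 228, 227, 226, 226, 227, 226, 226, 238, 250, 251, 233, 141, 141, 141, 140, 141, 140, 140, 126, 94, 74, 127, 198, 222, 220, 221, 220, 221, 221, 220, 219, 218, 219, 218, 220, 220, 220, 220, 220, 221, 222, 222, 221, 222, 222] [465, 473, 475, 476]
150  [459, 467, 469, 470]
200  [453, 460, 462, 463, 464]
350  [482, 483, 484]
365  [425, 426]
375  [437, 438]
col 400 [45]
col 450 [44, 45, 51]
col 490 [44, 45]
col 450 []
col 480 []
col 520 [370, 371]
```

```bash
python3 - <<'E'
from st import *
c=tuple(np.load('c5.npy',allow_pickle=True)); p=manip.get_obs()['position']; zt=p[2]-.184+.003
g=cv2.cvtColor(cv2.imread('pics/w5.png'),cv2.COLOR_BGR2GRAY).astype(float)
t=[];l=[]
for v in range(80,376,5):
    r=g[v,:]; d=np.diff(r); e=int(np.interp(v,[60,200,380],[470,454,428]))
    w=d[e-12:e+8]; k=e-12+int(w.argmin())
    if w.min()<-30: t.append((k+.5,v))
    e=int(np.interp(v,[100,200,380],[476,463,440])); w=d[e-8:e+9]; k=e-8+int(w.argmax())
    if w.max()>30: l.append((k+.5,v))
for n,q,z in(('tuck',t,zt),('lip',l,.0285)):
    P=(unproj(q,z,c)[:,:2]-O)@R*1e3
    f=np.polyfit(P[:,1],P[:,0],1)
    for _ in range(3):
        e=abs(P[:,0]-np.polyval(f,P[:,1])); f=np.polyfit(P[e<.8,1],P[e<.8,0],1)
    print(n,len(P),(e<.8).sum(),'yaw deg',-np.degrees(np.arctan(f[0])),'x at y=0',f[1],P[:,1].min(),P[:,1].max())
E
```

```text
tuck 51 49 yaw deg 0.5164485857951993 x at y=0 -25.757365789244336 -48.88033183290914 79.59803634207381
lip 51 50 yaw deg 0.42741793432857467 x at y=0 -0.41823900115154433 -53.91853317624828 82.83928791631561
```

Call:
arm_command:
  plan:
    - {"dp": [0.6,0,20],"spin": 0}
    - {"dp": [0,0,15],"spin": 0}
    - {"dp": [0,0,6],"spin": 0}
    - {"dp": [0,0,0],"spin": 0}
    - {"dp": [0,0,0],"spin": 0}

```text
clock: 19.75
position: [0.5049, -0.04, 0.211]
ee_rot: [0.624, 0.781, 0.001, 0.001]
ft_force: [-0.7, 0.2, -4.3]
grip_width: 0.257
grasp_force: 98.9
```

Call:
arm_command:
  plan:
    - {"dp": [0,0,2],"spin": 0}
    - {"dp": [0,0,1],"spin": 0}
    - {"dp": [0,0,0],"spin": 0}

```text
clock: 20.05
position: [0.5043, -0.0398, 0.2069]
ee_rot: [0.624, 0.781, 0.0, 0.0]
ft_force: [0.0, -0.4, -4.7]
grip_width: 0.258
grasp_force: 98.9
```

Call:
arm_command:
  plan:
    - {"dp": [0,0,1],"spin": 0}
    - {"dp": [0,0,1],"spin": 0}
    - {"dp": [0,0,0],"spin": 0}

```text
clock: 20.35
position: [0.5042, -0.0398, 0.2046]
ee_rot: [0.624, 0.781, -0.0, -0.0]
ft_force: [-0.7, 0.1, -3.7]
grip_width: 0.257
grasp_force: 98.9
```

Call:
arm_command:
  plan:
    - {"dp": [0,0,1],"spin": 0}
    - {"dp": [0,0,0],"spin": 0}
    - {"dp": [0,0,0],"spin": 0}

```text
clock: 20.65
position: [0.5044, -0.0398, 0.204]
ee_rot: [0.624, 0.781, 0.0, 0.0]
ft_force: [-1.9, 0.3, 0.9]
grip_width: 0.26
grasp_force: 99.5
```

```bash
python3 st.py; python3 -c "
from h import *;print(manip.get_obs()['torque'])"
```

```text
clk 20.65 pos [ 0.5044 -0.0398  0.204 ] phi 102.77 plate [-96.6   0.3] f [-1.9  0.3  0.9] g 99.51417088508606 j [ 0.01  0.29 -0.03  1.98  0.01  0.87  0.2 ]
[0.04254476 0.48835369 0.05762697]
```

Call:
arm_command:
  plan:
    - {"dp": [0,5,0],"spin": 0}
    - {"dp": [0,5,0],"spin": 0}
    - {"dp": [0,5,0],"spin": 0}
    - {"dp": [0,5,0],"spin": 0}
    - {"dp": [0,0,0],"spin": 0}

```text
clock: 21.15
position: [0.5249, -0.0351, 0.204]
ee_rot: [0.624, 0.781, 0.001, 0.001]
ft_force: [2.2, -0.2, 0.3]
grip_width: 0.257
grasp_force: 99.7
```

Call:
arm_command:
  plan:
    - {"dp": [0,2,0],"spin": 0}
    - {"dp": [0,2,0],"spin": 0}
    - {"dp": [0,2,0],"spin": 0}
    - {"dp": [0,2,0],"spin": 0}
    - {"dp": [0,0,0],"spin": 0}

```text
clock: 21.65
position: [0.5318, -0.0337, 0.2039]
ee_rot: [0.624, 0.781, -0.0, 0.0]
ft_force: [-3.5, 0.7, 5.4]
grip_width: 0.256
grasp_force: 100.2
```

```bash
python3 - <<'E'
from st import *
st(); im,c=cam('wrist');np.save('c6.npy',np.array(c,dtype=object),allow_pickle=True)
cv2.imwrite('pics/w6.png',im)
cv2.imwrite('pics/w6c.png',np.vstack([cv2.resize(im[20:120,360:560],(800,400),interpolation=cv2.INTER_CUBIC),cv2.resize(im[320:420,200:560],(720,200))[:, :720].copy() if 0 else cv2.resize(im[360:410,360:560],(800,200))]))
E
```

```text
clk 21.65 pos [ 0.5318 -0.0337  0.2039] phi 102.78 plate [-68.5   0.3] f [-3.5  0.7  5.4] g 100.19767642021179 j [ 0.    0.34 -0.03  1.91  0.01  0.89  0.19]
```

View pics/w6c.png

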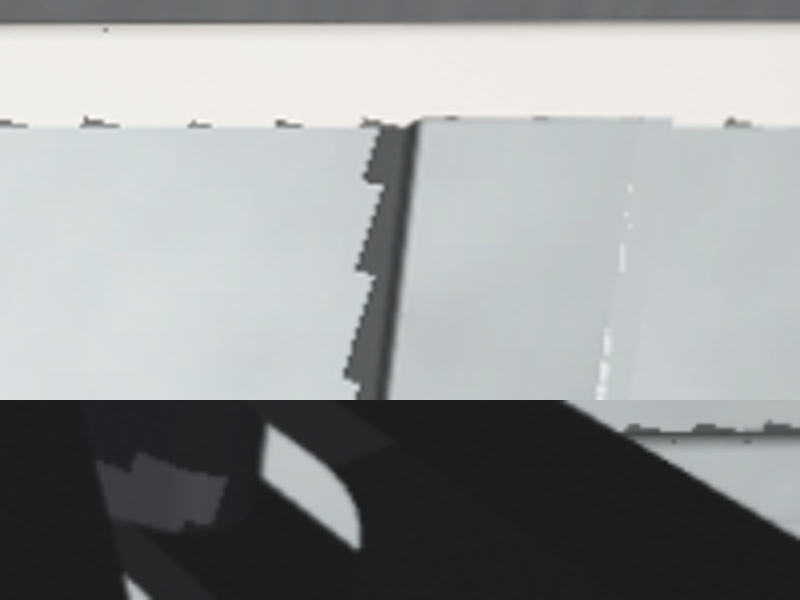

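The strip is flat with its edge under the lip. The ends match: the strip's end and the panel's flat sheet are both on image row 51.75. I keep sliding home.

Call:
arm_command:
  plan:
    - {"dp": [0,3,0],"spin": 0}
    - {"dp": [0,3,0],"spin": 0}
    - {"dp": [0,3,0],"spin": 0}
    - {"dp": [0.1,3,0],"spin": 0}
    - {"dp": [0,2,0],"spin": 0}

```text
clock: 22.2
position: [0.5453, -0.0305, 0.2039]
ee_rot: [0.624, 0.781, -0.0, -0.0]
ft_force: [-6.1, -0.5, 6.0]
grip_width: 0.258
grasp_force: 100.4
```

Call:
arm_command:
  plan:
    - {"dp": [0,1,0],"spin": 0}
    - {"dp": [0,1,0],"spin": 0}
    - {"dp": [0,0,0],"spin": 0}
    - {"dp": [0,0,0],"spin": 0}

```text
clock: 22.6
position: [0.5472, -0.0301, 0.204]
ee_rot: [0.624, 0.781, -0.0, 0.0]
ft_force: [-5.0, -0.7, 5.9]
grip_width: 0.263
grasp_force: 100.3
```

```bash
python3 st.py; python3 - <<'E'
from st import *
c=tuple(np.load('c6.npy',allow_pickle=True))
print(((unproj([[380,51.75],[450,51.75],[550,51.75]],.023,c)[:,:2]-O)@R*1e3).round(2).tolist(),((unproj([[480,50]],.0285,c)[:,:2]-O)@R*1e3).round(2).tolist(),manip.get_obs()['torque'])
E
```

```text
clk 22.6 pos [ 0.5472 -0.0301  0.204 ] phi 102.77 plate [-52.6   0.3] f [-5.  -0.7  5.9] g 100.29605627059937 j [-0.    0.37 -0.03  1.87  0.01  0.9   0.18]
[[-30.12, 90.08], [-3.88, 90.16], [33.75, 90.33]] [[4.51, 89.99]] [-0.16767146  0.88923878 -0.00925953]
```

Call:
arm_command:
  plan:
    - {"dp": [0,1,0],"spin": 0}
    - {"dp": [0,0,0],"spin": 0}

```text
clock: 22.8
position: [0.5478, -0.03, 0.2039]
ee_rot: [0.624, 0.781, -0.001, -0.0]
ft_force: [-7.8, -0.3, 10.5]
grip_width: 0.26
grasp_force: 100.8
```

Call:
arm_command:
  plan:
    - {"dp": [0,1,0],"spin": 0}
    - {"dp": [0,0,0],"spin": 0}

```text
clock: 23.0
position: [0.5482, -0.03, 0.2039]
ee_rot: [0.624, 0.781, -0.001, -0.001]
ft_force: [-11.3, -2.3, 13.4]
grip_width: 0.255
grasp_force: 101.4
```

Call:
arm_command:
  plan:
    - {"dp": [0,1,0],"spin": 0}
    - {"dp": [0,0,0],"spin": 0}

```text
clock: 23.2
position: [0.5487, -0.03, 0.2039]
ee_rot: [0.624, 0.781, -0.002, -0.002]
ft_force: [-17.8, -3.4, 18.0]
grip_width: 0.258
grasp_force: 102.0
```

Call:
arm_command:
  plan:
    - {"dp": [0,-0.5,1],"spin": 0}
    - {"dp": [0,0,0],"spin": 0}
    - {"dp": [0,0,0],"spin": 0}

```text
clock: 23.5
position: [0.5485, -0.0301, 0.2039]
ee_rot: [0.624, 0.781, -0.002, -0.001]
ft_force: [-19.2, -3.0, 26.7]
grip_width: 0.262
grasp_force: 103.2
```

```bash
python3 - <<'E'
from st import *
st(); print(manip.get_obs()['torque'])
im,c=cam('wrist'); cv2.imwrite('pics/w7.png',im)
g=cv2.cvtColor(im,cv2.COLOR_BGR2GRAY).astype(float)
P0=lambda x,y,z:proj([[*(R@[x,y]+O),z]],c)[0]
l=[];r=[]
for y in np.arange(-.05,.085,.004):
    for L,x,z,s in((l,0,.0285,1),(r,-.0645,.052,0)):
        u,v=P0(x,y,z); v0=int(round(v)); 
        if not 0<v0<419: continue
        d=np.diff(g[v0,int(u)-9:int(u)+10]); k=int((d if s else abs(d)).argmax())
        if abs(d[k])>15: L.append((int(u)-9+k+.5,v0))
for n,q,z in(('lip',l,.0285),('rib left',r,.052)):
    if len(q)<5: print(n,len(q)); continue
    P=(unproj(q,z,c)[:,:2]-O)@R*1e3; f=np.polyfit(P[:,1],P[:,0],1)
    for _ in range(4):
        e=abs(P[:,0]-np.polyval(f,P[:,1])); k=e<max(.6,np.median(e)); f=np.polyfit(P[k,1],P[k,0],1)
    print(n,len(q),k.sum(),'yaw',-np.degrees(np.arctan(f[0])),'x0',f[1])
# row of ends: strip end, panel sheet end
for x in(-.045,-.025,-.01,.03,.05,.07):
    u,v=P0(x,.09,.023); u=int(u); v=int(round(v)); d=np.diff(g[v-8:v+9,u]); k=v-8+int(d.argmin())+.5
    print(x,((unproj([[u,k]],.023,c)[:,:2]-O)@R*1e3).round(1).tolist(), d.min())
for th in('lip_mid','edge_left','strip_rib'): print(th,finder.find_in('wrist',th)[:2])
E
```

```text
clk 23.5 pos [ 0.5485 -0.0301  0.2039] phi 102.77 plate [-51.4   0.1] f [-19.2  -3.   26.7] g 103.21566224098206 j [-0.    0.37 -0.03  1.86  0.01  0.91  0.18]
[-0.51204344  3.87011401  0.41105175]
lip 27 26 yaw 0.3417673399237207 x0 -0.4105593299535942
rib left 19 9 yaw 0.7199328699624578 x0 -64.05131295911642
-0.045 [[-45.1, 88.1]] -1.0
-0.025 [[-25.3, 90.2]] -12.0
-0.01 [[-10.4, 90.6]] -103.0
0.03 [[29.6, 90.4]] -18.0
0.05 [[49.7, 90.8]] -33.0Traceback (most recent call last):
  File "<stdin>", line 21, in <module>
IndexError: index 603 is out of bounds for axis 1 with size 560
```

Call:
arm_command:
  plan:
    - {"dp": [0,-0.7,0.5],"spin": 0}
    - {"dp": [0,0,0],"spin": 0}
    - {"dp": [0,0,0],"spin": 0}
    - {"dp": [0,0,0],"spin": 0}
    - {"dp": [0,0,0],"spin": 0}

```text
clock: 24.05
position: [0.5483, -0.0301, 0.2039]
ee_rot: [0.624, 0.781, -0.001, -0.001]
ft_force: [-18.2, -2.6, 28.7]
grip_width: 0.259
grasp_force: 103.6
```

```bash
python3 - <<'E'
from st import *
st(); o=manip.get_obs(); print(o['ee_rot'],o['torque'])
for n in('side',):
    cam(n); print(finder.find_in(n,'block_mid')[:2])
E
```

```text
clk 24.05 pos [ 0.5483 -0.0301  0.2039] phi 102.77 plate [-51.6   0.1] f [-18.2  -2.6  28.7] g 103.55414271354675 j [-0.    0.37 -0.03  1.87  0.01  0.91  0.18]
[ 6.24068201e-01  7.81368988e-01 -9.99457465e-04 -6.22277698e-04] [-0.43500122  3.75507396  0.36235906]
[{'position': [0.4732, 0.3094, 0.044], 'score': 0.66}, {'position': [0.5645, 0.2352, 0.0303], 'score': 0.65}]
```

The strip is home, flush and pressed down with about 30 N, and the readings are stable. I'm handing in.

```bash
python3 -c "
from workcell import manip;print(manip.hand_in())"
```

```text
the job is handed in; nothing more can be done
None
```

The job is handed in at about 24 s: the chips are off the plate, the block is back on the bench, and the strip is under the lip against the step, ends flush to about 0.3 mm by the wrist camera, with the robot holding it down at about 29 N.

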